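# Clear the bench timer with its two-key chord and start it

### The job

Clear the bench timer for the next incubation: with one fingertip on each, press its two round keys fully down together (never one on its own), hold both down for three seconds, then let both go. Then start it with a gentle full press of the wide bar key below them, let go, and move the hand clear. Leave the timer lying where it is, neither lifted nor shoved, and do not disturb anything else on the bench.

Things in the scene. Friction and masses are not known exactly. Their poses are not given: they have to be found in the camera images.
- timer: loose off-white bench timer lying face up on rubber feet, 104 mm deep (x), 116 wide (y), face 24 mm above the bench, about 0.25 kg. Origin: centre of its underside; x points from the bar key (robot side) to the display, y to the left key. Display at x 7 to 47 mm; two round keys at x -6, y +28 and -28 mm; wide bar key at x -38, y 0
- key_left_top (a point): left (+y) round key of the bench timer: plain grey, 20 mm across, top 7 mm above the timer's face. This point is the middle of its top (31 mm above the bench when up); it moves with the key
- key_left (a joint): how far the left round key is pressed down: 0 up, 0.004 m fully down. It springs back; it takes about 1 N to start it moving and 3 N to hold it fully down
- key_right_top (a point): right (-y) round key of the bench timer: plain grey, 20 mm across, top 7 mm above the timer's face. This point is the middle of its top (31 mm above the bench when up); it moves with the key
- key_right (a joint): how far the right round key is pressed down: 0 up, 0.004 m fully down. It springs back; it takes about 1 N to start it moving and 3 N to hold it fully down
- bar_top (a point): wide bar key (start/stop) of the timer: plain grey, 52 mm along y by 16 mm along x, top 7 mm above the face. This point is the middle of its top; it moves with the key
- bar (a joint): how far the bar key is pressed down: 0 up, 0.004 m fully down. It springs back; it takes about 1 N to start it moving and 3 N to hold it fully down
- tube_rack: bystander: yellow microtube rack with blue-capped tubes, 200 x 68 x 47 mm high, origin at the centre of its underside, x along its length
- dropper: bystander: small amber bottle with white cap, 32 mm across, 60 mm high, standing near the timer; origin at the centre of its underside
- marker: bystander: marker pen, 132 mm long, 13 mm thick, lying along its y beyond the timer's display edge; origin under its middle
- dishes: bystander: stack of two closed petri dishes, 92 mm across, 32 mm high; origin at the centre of its underside
- tape: bystander: roll of yellow lab tape lying flat, 74 mm across, 19 mm high; origin at the centre of its underside
- tip_box: bystander: clear pipette-tip box with pink tray, 122 x 84 x 89 mm high; origin at the centre of its underside
- cone_rack: bystander: green rack with upright centrifuge tubes, 150 x 96 x 118 mm high; origin at the centre of its underside

How it is judged:
By the outcome, as a careful person would: the job done as asked, in the order asked, and still so for the second after the job is handed in, with the robot touching nothing.
It also fails if it takes over 43 s, if anything falls off the work surface, if the arm or the gripper's body presses on something with over 40 N, if the wrist force passes 120 N, or if a joint passes its speed limit or range.

### The arm

A 7-joint arm with a two-finger parallel gripper is mounted at the origin on the work surface. World frame = base frame: x ahead of the robot, y to its left, z up, the work surface at z = 0. Lengths are in m, angles in rad, forces in N, time in s.
With the tool pointing down it reaches from about 0.425 to 0.925 m from the base axis. Payload 6.8 kg.
Tool frame: the origin (TCP) lies at the very end of the fingers, on their centre line; the grasp point (between the pads) lies 19 mm behind it (bot.grip_depth is the distance from the TCP to the grasp point, in m); z points along the fingers, y is the direction in which the jaws open and shut (so a half turn about z gives the same grasp; the last joint's range is limited). The gripper opens to 85 mm and grips with 20 to 120 N. Pads are 22 mm wide; open, the fingers measure 114 mm over their backs; the gripper's body (76 mm by 85 mm) begins 54 mm behind the grasp point. The pads swing forward as they close: fully open they stand 13 mm farther back than shut.
Start: joints at [1.112, 0.477, 0.022, 1.555, -0.011, 1.109, -0.083], TCP at [0.232, -0.634, 0.231] pointing down, gripper open.
Joint ranges: [-2.96, 2.96], [-0.34, 2.1], [-1.41, 1.46], [0.24, 2.44], [-1.37, 4.51], [0.17, 1.92], [-2.96, 2.96]. Speed limits (rad/s): [2.39, 2.39, 3.14, 3.14, 3.14, 3.14, 3.14].

### API

Orientations are given as a unit quaternion [w, x, y, z].
In Python, from station import bot gives the robot as it stands.
- The arm moves only by the tool step_arm, never from a script. Its argument "increments" is a list of rows, each a list of 7 numbers: the shift along the world's x, y, z in m, then the turn, a rotation vector about the world's x, y, z in degrees, then the gripper command: -1 is fully open, 1 is shut, values between are in proportion. In form: [[dx, dy, dz, rx, ry, rz, fingers], ...]. A call has 1 to 10 rows; each row is the pose to reach, as a shift and turn from the pose commanded when the call began; what a row does not reach only later rows make up. A row lasts 1/12 s, in which the tool goes at most 41.7 mm and 7.16 degrees, less where a joint would pass 70% of its speed; a pose out of reach is approached as far as the arm can. A call with a gripper value outside its range is refused whole. The fingers move at their own pace and stop on an object; "force" is the grip in N (left out, the last holds). Time passes only in rows, so rows that repeat a pose let the fingers close. It gives the time, the measured TCP pose, the force and the opening at its end, in the units of the state.
- bot.get_obs(): the state, without advancing time (a new reading comes with each control period).
- bot.read_camera(name): name is "scene" or "top"; returns a dict with "color" (400x640x3 uint8, red, green, blue), "intrinsics" (3x3 intrinsics, pixels), "D" ([k1, k2, p1, p2, k3] as OpenCV has them; the pictures are not rectified), "extrinsics" (4x4, takes a point from camera to world coordinates). Camera axes: x right, y up, looking along -z (the intrinsics and any distortion apply to the point x, -y, -z); pixel columns grow to the right and rows downward; lengths in m; the calibration is good to about 2 mm. A picture is of the moment at which its call begins. There is no depth.
- bot.hand_in(): hands the job in, once; it reports no verdict.
Trained networks look in the newest picture that a camera, given by its name, has taken for a name from the list of things; names that differ only in an ending like _2 or _b are one class to them, and where a whole thing is asked for, a point or a joint stands for the part that bears it (a point fixed in the world has none). Each returns a list of dicts, best first, with "conf" (0 to 1); they miss things now and then, are a little off and sometimes report something else, mostly with a low value. They report only what shows in the picture. A call takes as long as a camera call.
- bot.recognise(thing, camera): "location" ([column, row] as shares, 0 to 1, of the picture: columns of its width, rows of its height, amid what is visible of it).
- bot.place_of(thing, camera): "location" ([column, row] as shares, 0 to 1, of the picture: columns of its width, rows of its height: a listed point, or the origin of a listed thing).
The state is a dict: "t": time; "q": joint angles; "joint_vel": joint speeds; "joint_torque": joint torques, N m; "eef_pos": TCP position; "tool_rot": TCP orientation; "contact_force": force on the tool from outside, world axes, zero at the start; "torque": the same for the moment, N m; "gripper_width": opening from 0.0 (shut) to 1.0 (fully open).
Only numpy, scipy, OpenCV 4.12 (cv2) and the standard library are available. Lean on these libraries where they do the work, as an engineer would, in place of code of your own. Each camera call takes 0.05 s, during which the arm holds its last target.

## Working session

There is one attempt and no reset: what is moved stays moved. The work goes in short steps, Python scripts to look and compute and a tool call to move; the robot and the scene stay as the last step left them, time stands still between calls to the robot, and variables do not carry over. Pictures are saved under pics/ and viewed, and the job is handed in when it is done.

Besides the shell and the picture viewer there is one more tool, called after "Request:" as name([rows], argument=value, ...), one row to a line, values as JSON. step_arm: Moves the arm, as the interface text tells. Its arguments: {"type":"object","properties":{"increments":{"type":"array","items":{"type":"array","items":{"type":"number"}}},"force":{"type":"number"}},"required":["increments"]}

```bash
ls; mkdir -p pics; cat > h.py <<'E'
import numpy as np, cv2
from station import bot
def ray(cam,loc):
    K=np.array(cam["intrinsics"]);D=np.array(cam["D"]);T=np.array(cam["extrinsics"])
    p=np.array([[[loc[0]*640,loc[1]*400]]],float)
    u=cv2.undistortPoints(p,K,D)[0,0]
    d=T[:3,:3]@np.array([u[0],-u[1],-1]);return T[:3,3],d
def at_z(cam,loc,z):
    o,d=ray(cam,loc);return o+d*(z-o[2])/d[2]
def proj(cam,P):
    K=np.array(cam["intrinsics"]);D=np.array(cam["D"]);T=np.array(cam["extrinsics"])
    c=(np.linalg.inv(T)@np.append(P,1))[:3]
    q=np.array([[c[0],-c[1],-c[2]]])
    return cv2.projectPoints(q,np.zeros(3),np.zeros(3),K,D)[0][0,0]
E
python3 - <<'E'
from h import *
print(bot.get_obs())
for c in ("top","scene"):
    cam=bot.read_camera(c)
    cv2.imwrite(f"pics/{c}0.png",cam["color"][:,:,::-1])
    print(c,np.array(cam["extrinsics"])[:3,3])
    for n,z in (("key_left_top",.031),("key_right_top",.031),("bar_top",.031),("timer",0),("dropper",0),("marker",0),("tape",0),("dishes",0),("tip_box",0),("cone_rack",0),("tube_rack",0)):
        for r in bot.place_of(n,c)[:2]:
            print(n,round(r["conf"],2),np.round(np.array(r["location"])*[640,400],1),at_z(cam,r["location"],z).round(4))
E
```

```text
pics
{'t': 0.0, 'q': array([ 1.11192354,  0.47779978,  0.02232307,  1.55645906, -0.01149374,
        1.10929042, -0.08310574]), 'joint_vel': array([-2.41214489e-05, -8.64114068e-04,  5.94045191e-04,  1.67024586e-03,
        1.92592626e-04, -8.02482883e-04,  8.68150962e-04]), 'joint_torque': array([ 3.31865604e-04, -5.96441960e+01,  1.60829745e+00, -2.81195372e+01,
        1.25467975e-02,  9.21240920e-03, -1.95803676e-05]), 'eef_pos': array([ 0.23173555, -0.63334176,  0.2303224 ]), 'tool_rot': array([-8.86169367e-04,  9.84655868e-01,  1.74504974e-01, -2.25115872e-04]), 'contact_force': array([ 0.20166321, -0.49956278, -0.1991204 ]), 'torque': array([ 0.00783864,  0.02557065, -0.0181005 ]), 'gripper_width': 1.0028104004337075}
top [0.3596701  0.01211536 1.45385742]
key_left_top 0.37 [267.8 202.1] [0.5263 0.144  0.031 ]
key_right_top 0.57 [285.7 194.8] [0.5527 0.0851 0.031 ]
key_right_top 0.47 [263. 177.] [0.6107 0.1639 0.031 ]
bar_top 0.57 [281.7 210.7] [0.499  0.0963 0.031 ]
timer 0.86 [275.6 195.6] [0.5531 0.1212 0.    ]
dropper 0.63 [282.9 227.1] [0.4464 0.0921 0.    ]
marker 0.59 [
[... 351 characters left out ...]
37933854 0.21925323 0.62506311]
key_left_top 0.57 [366.8 219.7] [0.5338 0.1409 0.031 ]
key_right_top 0.52 [348.7 219. ] [0.5435 0.0953 0.031 ]
bar_top 0.59 [353.2 210.2] [0.5002 0.0993 0.031 ]
bar_top 0.46 [360.7 228.3] [0.5747 0.1318 0.031 ]
timer 0.72 [350.9 212.2] [0.4659 0.0886 0.    ]
dropper 0.52 [352.5 210.5] [0.4563 0.0914 0.    ]
marker 0.75 [372.1 247.4] [0.6033 0.1673 0.    ]
tape 0.82 [456.2 203.7] [0.3387 0.3751 0.    ]
dishes 0.65 [277.4 270.1] [ 0.7426 -0.0299  0.    ]
tip_box 0.87 [478.8 256.4] [0.5676 0.4211 0.    ]
tip_box 0.22 [169.4 191.3] [ 0.5055 -0.4489  0.    ]
cone_rack 0.57 [168.6 193.9] [ 0.5191 -0.4433  0.    ]
tube_rack 0.8 [270.3 210.1] [ 0.5173 -0.1297  0.    ]
```

```bash
python3 - <<'E'
import cv2
a=cv2.imread("pics/top0.png");cv2.imwrite("pics/top0c.png",cv2.resize(a[150:260,210:350],None,fx=5,fy=5,interpolation=cv2.INTER_CUBIC))
a=cv2.imread("pics/scene0.png");cv2.imwrite("pics/scene0c.png",cv2.resize(a[180:270,300:430],None,fx=6,fy=6,interpolation=cv2.INTER_CUBIC))
E
```

```text
(no output)
```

View pics/top0.png

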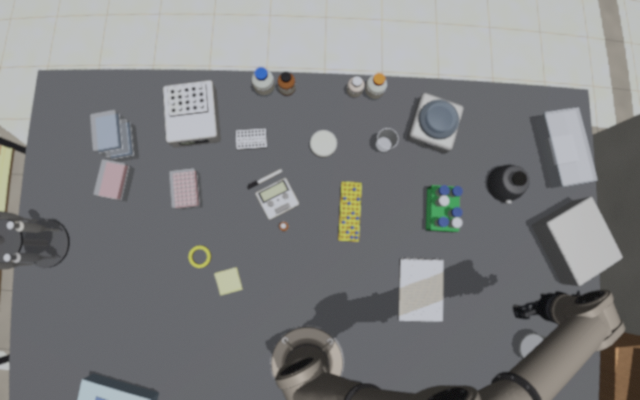

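```bash
sleep 0.1
```

```text
(no output)
```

View pics/scene0.png

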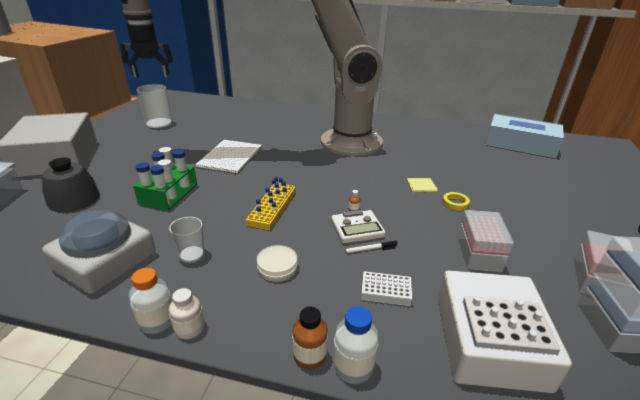

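View pics/top0c.png

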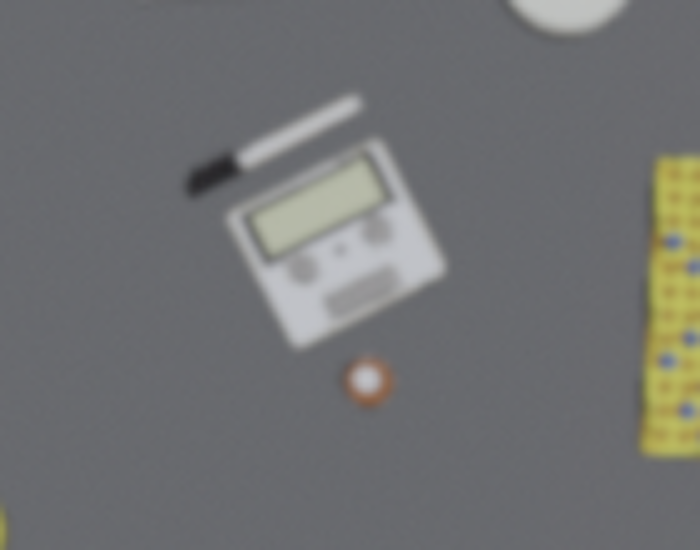

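View pics/scene0c.png

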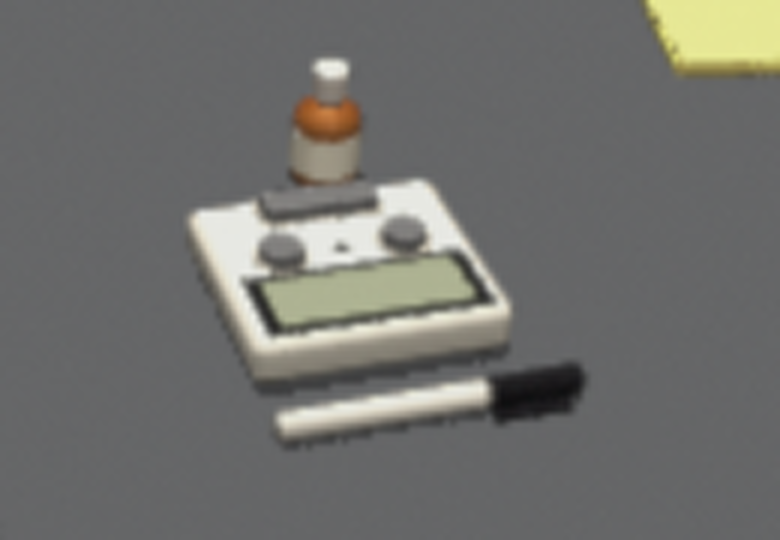

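```bash
cat > fit.py <<'E'
from h import *
from scipy.optimize import least_squares
cams={c:bot.read_camera(c) for c in ("top","scene")}
off={"top":(210,150,5),"scene":(300,180,6)}
M={"L":(-.006,.028,.031),"R":(-.006,-.028,.031),"B":(-.038,0,.031),"D":(.027,0,.024)}
obs={"top":{"L":(301,270),"R":(377,231),"B":(362,291),"D":(318.5,207)},
"scene":{"L":(404,230),"R":(282,246),"B":(318,197),"D":(367,292)}}
def px(c,p):
    x,y,s=off[c];return np.array([(p[0]+.5)/s-.5+x+.5,(p[1]+.5)/s-.5+y+.5])-0.5
def w(p,m):
    c,s=np.cos(p[2]),np.sin(p[2]);return np.array([p[0]+c*m[0]-s*m[1],p[1]+s*m[0]+c*m[1],m[2]])
def res(p,cs):
    return np.concatenate([proj(cams[c],w(p,M[k]))-px(c,obs[c][k]) for c in cs for k in M])
for cs in (["top"],["scene"],["top","scene"]):
    r=least_squares(res,[.55,.12,.45],args=(cs,),x_scale=[.01,.01,.1])
    print(cs,r.x.round(4),np.degrees(r.x[2]).round(1),np.abs(r.fun).max().round(2),r.fun.round(1))
p=r.x
for k in M: print(k,w(p,M[k]).round(4))
E
python3 fit.py
```

```text
['top'] [0.5411 0.1148 0.5121] 29.3 0.24 [ 0.2 -0.2 -0.  -0.1 -0.1  0.2 -0.1  0.2]
['scene'] [0.5433 0.1183 0.5107] 29.3 0.45 [-0.  -0.3 -0.2 -0.   0.1 -0.2  0.1  0.5]
['top', 'scene'] [0.5418 0.1169 0.5119] 29.3 0.74 [-0.4 -0.5 -0.6 -0.3 -0.7 -0.  -0.7 -0.1 -0.5 -0.7 -0.6 -0.4 -0.3 -0.5
 -0.3  0. ]
L [0.5229 0.1384 0.031 ]
R [0.5503 0.0895 0.031 ]
B [0.5087 0.0983 0.031 ]
D [0.5654 0.1301 0.024 ]
```

Request:
step_arm([
  [0.01, 0.015, 0, 0, 0, 0.5, 0],
  [0.03, 0.04, 0, 0, 0, 1.5, 0],
  [0.055, 0.07, 0, 0, 0, 3, 0],
  [0.08, 0.1, 0, 0, 0, 4, 0],
  [0.105, 0.13, 0, 0, 0, 5, 0],
  [0.13, 0.16, 0, 0, 0, 6, 0],
  [0.155, 0.19, 0, 0, 0, 7, 0],
  [0.18, 0.22, 0, 0, 0, 8, 0],
  [0.205, 0.25, 0, 0, 0, 9, 0],
  [0.225, 0.28, 0, 0, 0, 9.2, 0],
], force=20)

```text
t: 2.13
eef_pos: [0.4588, -0.352, 0.2316]
tool_rot: [0.0, 0.967, 0.254, 0.001]
contact_force: [1.2, -0.2, 0.1]
gripper_width: 0.498
```

Request:
step_arm([
  [0.01, 0.02, 0, 0, 0, 0, 0],
  [0.02, 0.05, 0, 0, 0, 0, 0],
  [0.03, 0.085, 0, 0, 0, 0, 0],
  [0.04, 0.12, 0, 0, 0, 0, 0],
  [0.05, 0.155, 0, 0, 0, 0, 0],
  [0.06, 0.19, 0, 0, 0, 0, 0],
  [0.065, 0.225, 0, 0, 0, 0, 0],
  [0.07, 0.26, 0, 0, 0, 0, 0],
  [0.075, 0.295, 0, 0, 0, 0, 0],
  [0.078, 0.33, 0, 0, 0, 0, 0],
])

```text
t: 2.97
eef_pos: [0.5353, -0.0222, 0.2316]
tool_rot: [0.0, 0.968, 0.253, 0.0]
contact_force: [-0.1, -0.1, 0.1]
gripper_width: 0.506
```

Request:
step_arm([
  [0, 0.035, -0.01, 0, 0, 0, 0],
  [0, 0.07, -0.03, 0, 0, 0, 0],
  [0, 0.1, -0.055, 0, 0, 0, 0],
  [0, 0.12, -0.08, 0, 0, 0, 0],
  [0, 0.132, -0.105, 0, 0, 0, 0],
  [0, 0.136, -0.13, 0, 0, 0, 0],
  [0, 0.136, -0.145, 0, 0, 0, 0],
  [0, 0.136, -0.15, 0, 0, 0, 0],
  [0, 0.136, -0.15, 0, 0, 0, 0],
])

```text
t: 3.72
eef_pos: [0.5342, 0.1118, 0.0802]
tool_rot: [0.0, 0.967, 0.253, -0.001]
contact_force: [0.5, -0.5, -0.0]
gripper_width: 0.501
```

```bash
python3 - <<'E'
from h import *
print(bot.get_obs()["eef_pos"])
a=bot.read_camera("scene");
for z in (.08,.031): print(proj(a,[.5342,.1118,z]))
im=a["color"][:,:,::-1]
cv2.imwrite("pics/s1.png",cv2.resize(im[140:270,280:430],None,fx=5,fy=4.6,interpolation=cv2.INTER_CUBIC))
a=bot.read_camera("top");im=a["color"][:,:,::-1]
cv2.imwrite("pics/t1.png",cv2.resize(im[150:260,210:350],None,fx=5,fy=5,interpolation=cv2.INTER_CUBIC))
E
```

```text
[0.53418249 0.11178078 0.08020335]
[356.97044939 202.12490374]
[355.62508108 218.01699592]
```

View pics/s1.png

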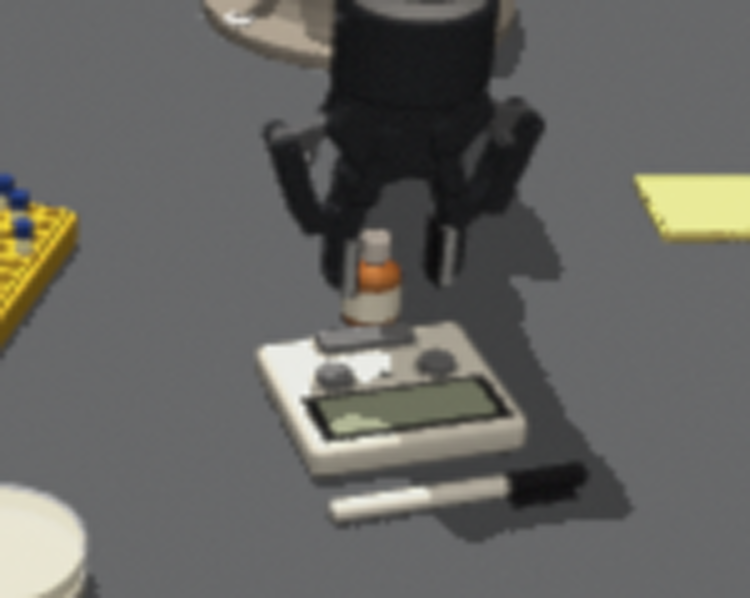

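View pics/t1.png

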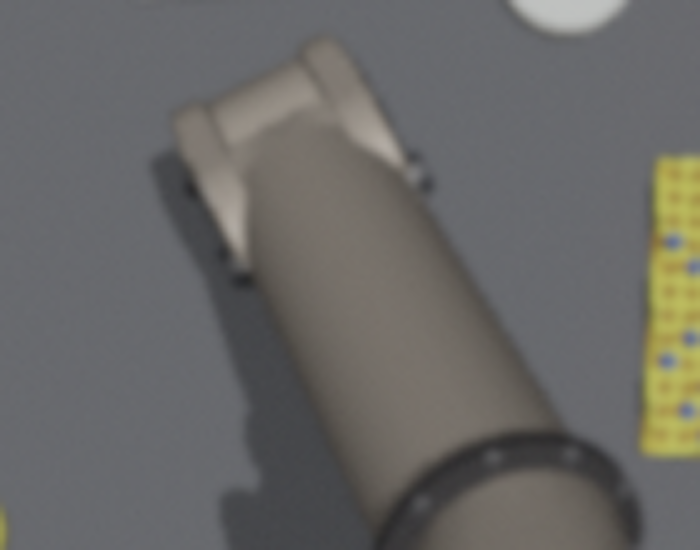

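Request:
step_arm([
  [0.001, 0, -0.008, 0, 0, 0, 0],
  [0.003, 0, -0.018, 0, 0, 0, 0],
  [0.003, 0, -0.028, 0, 0, 0, 0],
  [0.003, 0, -0.036, 0, 0, 0, 0],
  [0.003, 0, -0.042, 0, 0, 0, 0],
  [0.003, 0, -0.045, 0, 0, 0, 0],
  [0.003, 0, -0.045, 0, 0, 0, 0],
  [0.003, 0, -0.045, 0, 0, 0, 0],
])

```text
t: 4.48
eef_pos: [0.5379, 0.1122, 0.0361]
tool_rot: [-0.0, 0.967, 0.253, -0.0]
contact_force: [0.2, -0.8, 0.1]
gripper_width: 0.501
```

```bash
python3 - <<'E'
from h import *
o=bot.get_obs();print(o["eef_pos"],o["contact_force"],o["torque"])
a=bot.read_camera("scene")
im=a["color"][:,:,::-1]
cv2.imwrite("pics/s2.png",cv2.resize(im[170:260,310:420],None,fx=7,fy=6.6,interpolation=cv2.INTER_CUBIC))
E
```

```text
[0.53788391 0.11220438 0.03613986] [ 0.20317021 -0.83118293  0.14125877] [-0.04734995 -0.00304401  0.00311476]
```

View pics/s2.png

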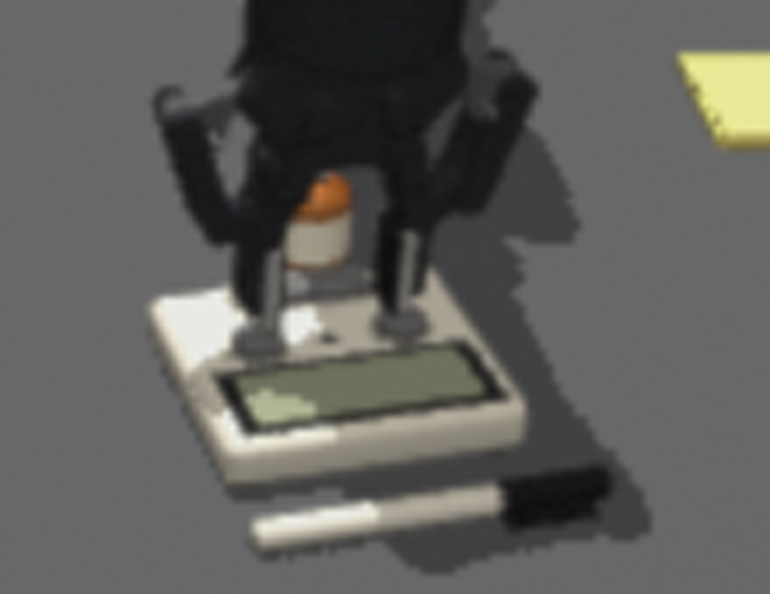

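```bash
python3 - <<'E'
from h import *
a=bot.read_camera("scene")
im=cv2.resize(a["color"][170:260,310:420,::-1],None,fx=7,fy=6.6,interpolation=cv2.INTER_CUBIC)
th=np.radians(29.3);ux=np.array([np.cos(th),np.sin(th),0]);uy=np.array([-ux[1],ux[0],0])
C=np.array([.5379,.1122,0])
def P(v):
    q=proj(a,v);return int((q[0]-310+.5)*7),int((q[1]-170+.5)*6.6)
for s in (1,-1):
    for z,col in ((.039,(0,0,255)),):
        pts=[P(C+ux*sx*.011+uy*s*y+[0,0,z]) for sx,y in((1,.021),(1,.0355),(-1,.0355),(-1,.021))]
        cv2.polylines(im,[np.array(pts)],True,col,1)
    for c,col in ((C,(0,255,0)),(np.array([.538,.1154,0]),(255,0,0))):
        pts=[P(c+uy*s*.028+[0,0,.031]+.01*(ux*np.cos(t)+uy*np.sin(t))) for t in np.linspace(0,6.28,24)]
        cv2.polylines(im,[np.array(pts)],True,col,1)
cv2.imwrite("pics/s3.png",im)
E
```

```text
(no output)
```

View pics/s3.png

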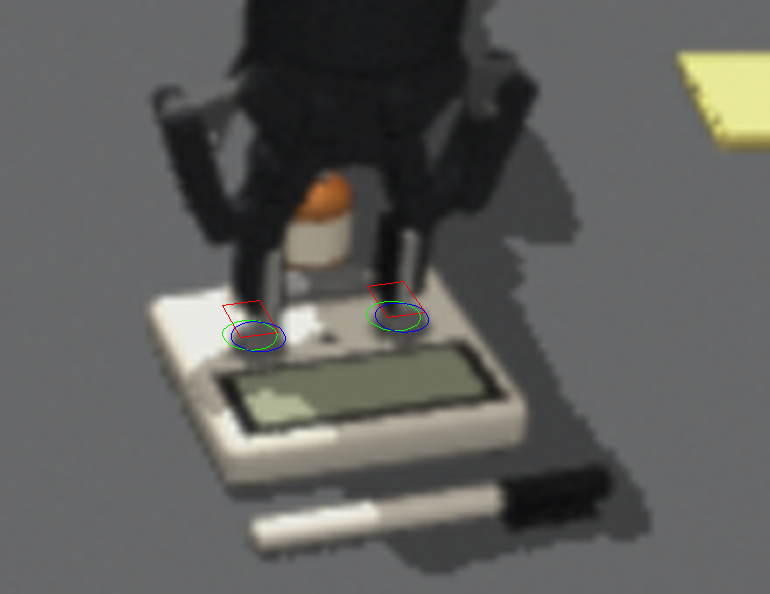

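Request:
step_arm([
  [0, 0, -0.001, 0, 0, 0, 0],
  [0, 0, -0.002, 0, 0, 0, 0],
  [0, 0, -0.003, 0, 0, 0, 0],
  [0, 0, -0.004, 0, 0, 0, 0],
  [0, 0, -0.005, 0, 0, 0, 0],
  [0, 0, -0.006, 0, 0, 0, 0],
])

```text
t: 5.08
eef_pos: [0.5379, 0.1121, 0.0302]
tool_rot: [0.0, 0.967, 0.253, -0.0]
contact_force: [0.0, -0.6, -0.6]
gripper_width: 0.496
```

Request:
step_arm([
  [0, 0, -0.001, 0, 0, 0, 0],
  [0, 0, -0.002, 0, 0, 0, 0],
  [0, 0, -0.003, 0, 0, 0, 0],
])

```text
t: 5.33
eef_pos: [0.538, 0.1121, 0.0274]
tool_rot: [0.0, 0.968, 0.253, -0.0]
contact_force: [-1.3, -0.4, 3.2]
gripper_width: 0.499
```

Request:
step_arm([
  [0, 0, -0.0015, 0, 0, 0, 0],
  [0, 0, -0.003, 0, 0, 0, 0],
])

```text
t: 5.5
eef_pos: [0.5381, 0.1121, 0.0248]
tool_rot: [0.0, 0.968, 0.253, 0.0]
contact_force: [-7.4, -2.2, 26.4]
gripper_width: 0.5
```

Request:
step_arm([
  [0, 0, 0.0003, 0, 0, 0, 0],
  [0, 0, 0.0003, 0, 0, 0, 0],
])

```text
t: 5.67
eef_pos: [0.538, 0.1121, 0.0252]
tool_rot: [0.0, 0.967, 0.253, 0.0]
contact_force: [-2.8, -0.6, 9.3]
gripper_width: 0.5
```

```bash
python3 - <<'E'
from h import *
o=bot.get_obs();print(o["eef_pos"],o["contact_force"],o["torque"])
a=bot.read_camera("scene")
im=a["color"][:,:,::-1]
cv2.imwrite("pics/s4.png",cv2.resize(im[170:260,310:420],None,fx=7,fy=6.6,interpolation=cv2.INTER_CUBIC))
E
```

```text
[0.53797479 0.11211964 0.02516032] [-2.76146989 -0.61957122  9.33622967] [-0.16692434  0.62598653  0.02625182]
```

View pics/s4.png

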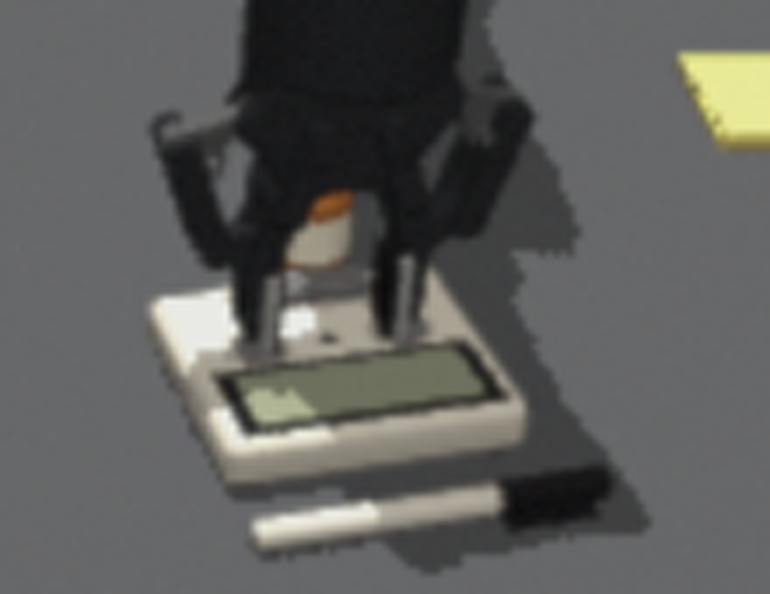

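Request:
step_arm([
  [0, 0, -0.0001, 0, 0, 0, 0],
  [0, 0, -0.0001, 0, 0, 0, 0],
  [0, 0, -0.0001, 0, 0, 0, 0],
  [0, 0, -0.0001, 0, 0, 0, 0],
  [0, 0, -0.0001, 0, 0, 0, 0],
])

```text
t: 6.13
eef_pos: [0.538, 0.1121, 0.0252]
tool_rot: [0.0, 0.967, 0.253, 0.0]
contact_force: [-2.8, -1.3, 11.1]
gripper_width: 0.504
```

Request:
step_arm([
  [0, 0, -0.0002, 0, 0, 0, 0],
  [0, 0, -0.0003, 0, 0, 0, 0],
  [0, 0, -0.0003, 0, 0, 0, 0],
])

```text
t: 6.38
eef_pos: [0.538, 0.1121, 0.0251]
tool_rot: [0.0, 0.967, 0.253, 0.0]
contact_force: [-4.4, -0.8, 13.5]
gripper_width: 0.502
```

```bash
python3 - <<'E'
from h import *
o=bot.get_obs();print(o["eef_pos"],o["contact_force"],o["torque"],o["tool_rot"])
E
```

```text
[0.53802136 0.11212194 0.02509859] [-4.43200629 -0.79281757 13.47917184] [-0.2528274   0.86900469  0.02178503] [2.18482197e-04 9.67499166e-01 2.52874101e-01 7.65576954e-05]
```

Request:
step_arm([
  [0, 0, 0, 0, 0, 0, 0],
  [0, 0, 0, 0, 0, 0, 0],
  [0, 0, 0, 0, 0, 0, 0],
  [0, 0, 0, 0, 0, 0, 0],
  [0, 0, 0, 0, 0, 0, 0],
  [0, 0, 0, 0, 0, 0, 0],
  [0, 0, 0, 0, 0, 0, 0],
  [0, 0, 0, 0, 0, 0, 0],
  [0, 0, 0, 0, 0, 0, 0],
  [0, 0, 0, 0, 0, 0, 0],
])

```text
t: 7.22
eef_pos: [0.538, 0.1121, 0.0251]
tool_rot: [0.0, 0.968, 0.253, 0.0]
contact_force: [-4.3, -0.7, 13.3]
gripper_width: 0.498
```

Request:
step_arm([
  [0, 0, 0, 0, 0, 0, 0],
  [0, 0, 0, 0, 0, 0, 0],
  [0, 0, 0, 0, 0, 0, 0],
  [0, 0, 0, 0, 0, 0, 0],
  [0, 0, 0, 0, 0, 0, 0],
  [0, 0, 0, 0, 0, 0, 0],
  [0, 0, 0, 0, 0, 0, 0],
  [0, 0, 0, 0, 0, 0, 0],
  [0, 0, 0, 0, 0, 0, 0],
  [0, 0, 0, 0, 0, 0, 0],
])

```text
t: 8.05
eef_pos: [0.538, 0.1121, 0.0251]
tool_rot: [0.0, 0.968, 0.253, 0.0]
contact_force: [-4.1, -1.2, 13.0]
gripper_width: 0.506
```

Request:
step_arm([
  [0, 0, 0, 0, 0, 0, 0],
  [0, 0, 0, 0, 0, 0, 0],
  [0, 0, 0, 0, 0, 0, 0],
  [0, 0, 0, 0, 0, 0, 0],
  [0, 0, 0, 0, 0, 0, 0],
  [0, 0, 0, 0, 0, 0, 0],
  [0, 0, 0, 0, 0, 0, 0],
  [0, 0, 0, 0, 0, 0, 0],
  [0, 0, 0, 0, 0, 0, 0],
  [0, 0, 0, 0, 0, 0, 0],
])

```text
t: 8.88
eef_pos: [0.538, 0.1121, 0.0251]
tool_rot: [0.0, 0.967, 0.253, 0.0]
contact_force: [-4.4, -0.9, 12.7]
gripper_width: 0.498
```

Request:
step_arm([
  [0, 0, 0, 0, 0, 0, 0],
  [0, 0, 0, 0, 0, 0, 0],
  [0, 0, 0.003, 0, 0, 0, 0],
  [0, 0, 0.01, 0, 0, 0, 0],
  [0, 0, 0.02, 0, 0, 0, 0],
  [0, 0, 0.03, 0, 0, 0, 0],
  [0, 0, 0.035, 0, 0, 0, 0],
  [0, 0, 0.035, 0, 0, 0, 0],
])

```text
t: 9.55
eef_pos: [0.5391, 0.1124, 0.0609]
tool_rot: [0.0, 0.968, 0.253, 0.001]
contact_force: [0.3, 0.5, 0.3]
gripper_width: 0.495
```

Request:
step_arm([
  [0, 0, 0.005, 0, 0, 0, 1],
  [-0.005, -0.003, 0.01, 0, 0, 0, 1],
  [-0.012, -0.006, 0.01, 0, 0, 0, 1],
  [-0.02, -0.011, 0.01, 0, 0, 0, 1],
  [-0.027, -0.015, 0.01, 0, 0, 0, 1],
  [-0.029, -0.016, 0.01, 0, 0, 0, 1],
  [-0.029, -0.016, 0.01, 0, 0, 0, 1],
  [-0.029, -0.016, 0.01, 0, 0, 0, 1],
  [-0.029, -0.016, 0.01, 0, 0, 0, 1],
])

```text
t: 10.3
eef_pos: [0.5093, 0.0963, 0.0692]
tool_rot: [-0.0, 0.967, 0.253, 0.0]
contact_force: [-0.4, 0.2, -0.1]
gripper_width: -0.001
```

```bash
python3 - <<'E'
from h import *
o=bot.get_obs();print(o["eef_pos"],o["contact_force"],o["torque"])
a=bot.read_camera("scene")
im=a["color"][:,:,::-1]
cv2.imwrite("pics/s5.png",cv2.resize(im[170:260,310:420],None,fx=7,fy=6.6,interpolation=cv2.INTER_CUBIC))
E
```

```text
[0.50931024 0.09633287 0.06923952] [-0.40579212  0.2188118  -0.07900054] [-0.00626895  0.03435933  0.00061494]
```

View pics/s5.png

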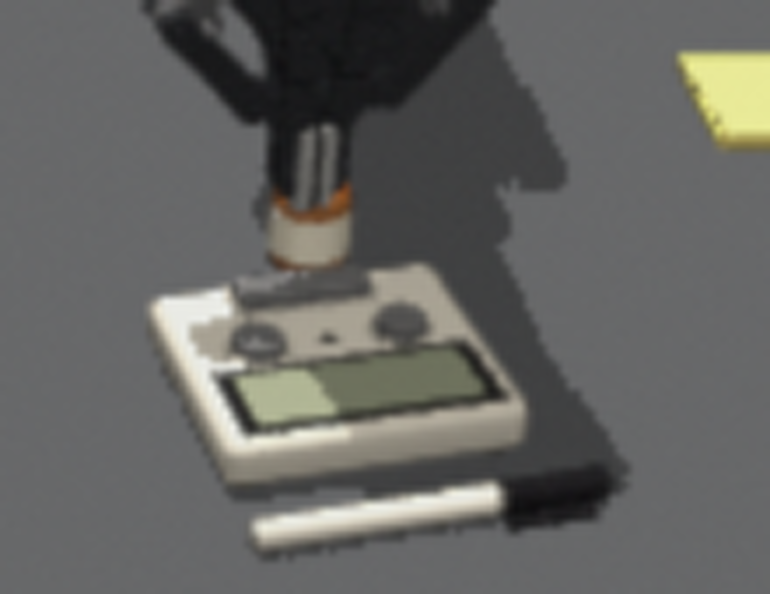

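Request:
step_arm([
  [0, 0, -0.006, 0, 0, 0, 1],
  [0, 0, -0.014, 0, 0, 0, 1],
  [0, 0, -0.022, 0, 0, 0, 1],
  [0, 0, -0.029, 0, 0, 0, 1],
  [0, 0, -0.033, 0, 0, 0, 1],
  [0, 0, -0.035, 0, 0, 0, 1],
  [0, 0, -0.035, 0, 0, 0, 1],
])

```text
t: 10.93
eef_pos: [0.5085, 0.096, 0.0335]
tool_rot: [-0.0, 0.967, 0.253, -0.001]
contact_force: [-0.1, 0.7, 0.1]
gripper_width: 0.005
```

Request:
step_arm([
  [0, 0, -0.001, 0, 0, 0, 1],
  [0, 0, -0.002, 0, 0, 0, 1],
  [0, 0, -0.003, 0, 0, 0, 1],
  [0, 0, -0.004, 0, 0, 0, 1],
])

```text
t: 11.27
eef_pos: [0.5092, 0.0961, 0.0304]
tool_rot: [0.0, 0.968, 0.253, 0.0]
contact_force: [-0.4, -0.2, 0.9]
gripper_width: 0.001
```

Contact is about to begin; press on slowly.

Request:
step_arm([
  [0, 0, -0.0008, 0, 0, 0, 1],
  [0, 0, -0.0016, 0, 0, 0, 1],
  [0, 0, -0.0022, 0, 0, 0, 1],
  [0, 0, -0.0022, 0, 0, 0, 1],
])

```text
t: 11.6
eef_pos: [0.5092, 0.0961, 0.0281]
tool_rot: [0.0, 0.967, 0.253, 0.0]
contact_force: [-0.2, -0.5, 2.7]
gripper_width: -0.002
```

Request:
step_arm([
  [0, 0, -0.0004, 0, 0, 0, 1],
  [0, 0, -0.0008, 0, 0, 0, 1],
  [0, 0, -0.0008, 0, 0, 0, 1],
])

```text
t: 11.85
eef_pos: [0.5092, 0.0961, 0.0273]
tool_rot: [0.0, 0.968, 0.253, 0.0]
contact_force: [1.3, -0.1, 2.4]
gripper_width: 0.003
```

Request:
step_arm([
  [0, 0, -0.0004, 0, 0, 0, 1],
  [0, 0, -0.0006, 0, 0, 0, 1],
  [0, 0, -0.0006, 0, 0, 0, 1],
])

```text
t: 12.1
eef_pos: [0.5092, 0.0962, 0.027]
tool_rot: [0.0, 0.967, 0.253, 0.0]
contact_force: [-1.1, -1.3, 6.5]
gripper_width: -0.001
```

Request:
step_arm([
  [0, 0, -0.0002, 0, 0, 0, 1],
  [0, 0, -0.0002, 0, 0, 0, 1],
  [0, 0, -0.0002, 0, 0, 0, 1],
  [0, 0, -0.0002, 0, 0, 0, 1],
])

```text
t: 12.43
eef_pos: [0.5093, 0.0962, 0.027]
tool_rot: [0.0, 0.968, 0.253, 0.0]
contact_force: [-0.4, -0.9, 8.1]
gripper_width: 0.002
```

Hard stop reached (z unchanged, force 8 N). Release and move clear.

Request:
step_arm([
  [0, 0, 0.003, 0, 0, 0, 1],
  [0, 0, 0.01, 0, 0, 0, 1],
  [0, 0, 0.025, 0, 0, 0, 1],
  [0, 0, 0.05, 0, 0, 0, 1],
  [0, 0, 0.08, 0, 0, 0, 1],
  [0, 0, 0.11, 0, 0, 0, 1],
  [0, 0, 0.14, 0, 0, 0, 1],
  [0, 0, 0.17, 0, 0, 0, 1],
  [0, 0, 0.19, 0, 0, 0, 1],
  [0, 0, 0.2, 0, 0, 0, 1],
])

```text
t: 13.27
eef_pos: [0.5097, 0.0965, 0.2295]
tool_rot: [0.0, 0.967, 0.253, 0.002]
contact_force: [0.3, 0.5, -0.1]
gripper_width: 0.002
```

Request:
step_arm([
  [0, -0.02, 0, 0, 0, 0, 1],
  [0, -0.05, 0, 0, 0, 0, 1],
  [0, -0.08, 0, 0, 0, 0, 1],
  [0, -0.11, 0, 0, 0, 0, 1],
  [0, -0.14, 0, 0, 0, 0, 1],
  [0, -0.17, 0, 0, 0, 0, 1],
  [0, -0.2, 0, 0, 0, 0, 1],
  [0, -0.22, 0, 0, 0, 0, 1],
  [0, -0.23, 0, 0, 0, 0, 1],
  [0, -0.23, 0, 0, 0, 0, 1],
])

```text
t: 14.1
eef_pos: [0.508, -0.1362, 0.2255]
tool_rot: [-0.0, 0.968, 0.251, -0.001]
contact_force: [0.6, 0.4, -0.2]
gripper_width: 0.001
```

```bash
python3 - <<'E'
from h import *
o=bot.get_obs();print(o["t"],o["eef_pos"],o["contact_force"])
ims=[]
for c,(y0,y1,x0,x1) in (("scene",(170,260,310,420)),("top",(150,240,210,320))):
    im=bot.read_camera(c)["color"][:,:,::-1];old=cv2.imread(f"pics/{c}0.png")
    ims.append(np.hstack([cv2.resize(k[y0:y1,x0:x1],(390,290),interpolation=cv2.INTER_CUBIC) for k in (old,im)]))
cv2.imwrite("pics/end.png",np.vstack(ims))
E
```

```text
14.1 [ 0.50800855 -0.1362017   0.22552014] [ 0.64065533  0.37668082 -0.17674363]
```

View pics/end.png

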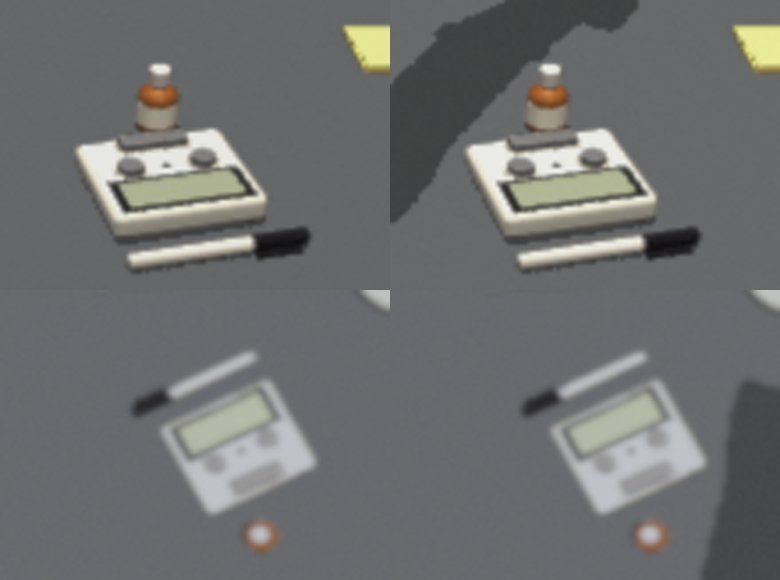

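The picture shows the timer, dropper and marker exactly where they were before (left and right halves match), with all the keys up.

```bash
python3 -c "
from station import bot
print(bot.hand_in())"
```

```text
the job is handed in; nothing more can be done
None
```

I cleared and started the timer as asked and handed the job in at about 14 s, within the 43 s limit.

- **Round keys:** I pressed both together, one fingertip on each, down to their hard stop. They were held there from about t = 5.5 to 9.0 s, mostly at around 13 N in total. That is above the roughly 6 N the two need to stay down. I then released both at once.
- **Bar key:** I pressed it with the closed fingertips to its stop at about 8 N, released it, and moved the hand clear.
- **Final check:** The before and after pictures from both cameras match. The keys are up, and the timer, dropper and marker have not moved. The tool force reads about zero. I compared only the area around the timer, not the rest of the bench.

**What was less certain:**
- The force spiked briefly to about 26 N when the round keys reached their stop; I eased it off straight away.
- The two cameras disagreed by about 3–4 mm on where the timer was. I settled on a position by comparing the fingers with the keys in the picture.
- There is no direct key reading. That both keys went fully down together is inferred from the force, the travel, a roughly even load between the two fingers and the picture.

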